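# Latch the specimen case

## Task

Latch the white specimen case for transport: with the outside of a finger push the yellow strap round over the lid as far as it goes, then push the red cam lever fully down. Pushing is enough, nothing needs gripping; do not shove or lift the case, and leave the two sample tubes and the pot standing where they are.

Things in the scene. Friction and masses are not known exactly. Their poses are not given: they have to be found in the camera images.
- case: Loaded specimen case, loose on the table, 5 kg, on rubber feet. White box, grey shut lid, 156 x 186 mm (its x, y), lid top 90 mm up. Origin: centre of its underside, z up. A dark bracket, 36 x 34 mm, top at 94 mm, stands at the middle of each y end: at y = +110 mm the strap's pivot (pin head up to 112 mm), at y = -110 mm the stud and cam lever (cheeks up to 128 mm).
- strap_pivot (a point): Vertical pivot axis of the yellow strap, at case x 0, y +110, z 96 mm (underside of the strap). The strap is a flat bar, 28 mm wide, 5 mm thick (96 to 101 mm above the table), 235 mm from pivot to end, with a hook at its end. It turns level with light friction (0.7 N at the flange), stays where it is left, and cannot be lifted.
- strap_flange (a point): Centre of the strap's upright flange, 115 mm from the pivot, 119 mm above the table. The flange runs along the middle of the strap from 70 to 160 mm from the pivot, 5 mm thick, its top 137 mm above the table. The point's x axis points along the strap away from the pivot; push on the face on the +y side, towards -y.
- strap (a joint): Strap angle in rad: 0 = pointing along the case's +x, out beyond the lid; grows clockwise seen from above; 1.571 = pointing along the case's -y, across the lid, hook round the stud, where it meets its stop.
- lever_hinge (a point): Level hinge axis (along the case's x) of the cam lever, at case x 0, y -110, z 118 mm.
- lever_grip (a point): Middle of the red grip of the cam lever, 60 mm from the hinge along the lever. The lever is 85 mm long from its hinge; its last 50 mm are the red grip, 28 mm wide (along the case's x) and 10 mm thick.
- lever (a joint): Lever angle in rad: 0 = standing 0.45 rad from upright, leaning away from the case (to the case's -y); grows as it is pushed outward and down; 1.12 = level, pointing along the case's -y, at its stop. Friction only (about 2.5 N at the grip), it stays where it is left. It must not go down before the strap is over.
- tube_a_mid (a point): Bystander: white sample tube with blue cap, standing, 33 mm across the cap, 103 mm tall; point on its axis 50 mm up.
- tube_b_mid (a point): Bystander: a second such tube; point on its axis 50 mm up.
- pot_mid (a point): Bystander: specimen pot with orange cap, standing, 54 mm across, 75 mm tall; point on its axis half-way up.

How it is judged:
By the outcome, as a careful person would: the job done as asked, in the order asked, and still so for the second after the job is handed in, with the robot touching nothing.
It also fails if it takes over 53 s, if anything falls off the work surface, if the arm or the gripper's body presses on something with over 40 N, if the wrist force passes 120 N, or if a joint passes its speed limit or range.

## Robot

A 6-joint arm with a two-finger parallel gripper is mounted at the origin on the work surface. World frame = base frame: x ahead of the robot, y to its left, z up, the work surface at z = 0. Lengths are in mm, angles in rad, forces in N, time in s.
With the tool pointing down it reaches from about 275 to 975 mm from the base axis. Payload 8.4 kg.
Tool frame: the origin (TCP) lies between the finger pads; the fingertips stand 25 mm ahead of it and the grasp point (between the pads) lies 6 mm ahead of it (bot.finger_overhang is the distance from the TCP to the fingertips, in mm); z points along the fingers, y is the direction in which the jaws open and shut (so a half turn about z gives the same grasp; the last joint's range is limited). The gripper opens to 92 mm and grips with 3 to 60 N. Pads are 20 mm wide; open, the fingers measure 128 mm over their backs; the gripper's body (75 mm by 189 mm) begins 69 mm behind the grasp point.
Start: joints at [-1.252, 0.353, 1.633, -0, 1.155, -0.002], TCP at [197.077, -593.118, 239.583] pointing down, gripper open.
Joint ranges: [-2.63, 2.63], [-0.92, 2.1], [0.06, 2.66], [-1.3, 4.44], [0, 2.69], [-3.02, 3.02]. Speed limits (rad/s): [2.22, 2.22, 2.79, 3.14, 3.14, 3.14].

## Interface

Orientations are given as a unit quaternion [w, x, y, z].
In Python, from station import bot, capture, camera_model, workorder gives the robot as it stands.
- The arm moves only by the tool apply_moves, never from a script. Its argument "moves" is a list of rows, each an object of numbers: "x", "y", "z": the shift along the tool's x, y, z in m; "rx", "ry", "rz": the turn, a rotation vector about the tool's x, y, z in rad; "gripper": the opening, from 0 (shut) to 1 (fully open). A call has exactly 10 rows; each row is the pose to reach, as a shift and turn from the pose measured when the call began, along the tool's axes at that moment; what a row does not reach only later rows make up. A row lasts 1/10 s, in which the tool goes at most 50 mm and 8.59 degrees, less where a joint would pass 70% of its speed; a pose out of reach is approached as far as the arm can. A call with a gripper value outside its range is refused whole. The fingers move at their own pace and stop on an object; "force" is the grip in N (left out, the last holds). Time passes only in rows, so rows that repeat a pose let the fingers close, or fill a call up. It gives the time, the measured TCP pose, the force and the opening at its end, in the units of the state.
- bot.sense(): the state, without advancing time (a new reading comes with each control period).
- capture(name): name is "scene" or "top" or "wrist"; returns the picture (384x512x3 uint8, red, green, blue); there is no depth.
- camera_model(name): a dict with "fx", "fy", "cx", "cy" (pixels), "rvec" (rotation vector, rad) and "tvec" (3), from world to camera coordinates, as OpenCV has them; the wrist camera has in their place "tool_from_camera" (4x4, takes a point from camera to tool coordinates, whose origin is the TCP and whose axes are the flange's). Camera axes: x right, y down, z forward; pixel columns grow to the right and rows downward; lengths in mm; the calibration is good to about 2 mm. A picture is of the moment at which its call begins: read the wrist's pose just before it. camera_model takes no time and is no camera call.
- workorder.finish_job(): hands the job in, once; it reports no verdict.
The state is a dict: "clock": time; "joint_pos": joint angles; "joint_velocities": joint speeds; "joint_efforts": joint torques, N m; "ee_pos": TCP position; "orientation": TCP orientation; "contact_force": force on the tool from outside, world axes, zero at the start; "torque": the same for the moment, N m; "width": opening from 0.0 (shut) to 1.0 (fully open).
Only numpy, scipy, OpenCV 4.12 (cv2) and the standard library are available. Lean on these libraries where they do the work, as an engineer would, in place of code of your own. Each camera call takes 0.05 s, during which the arm holds its last target.

## Working session

There is one attempt and no reset: what is moved stays moved. The work goes in short steps, Python scripts to look and compute and a tool call to move; the robot and the scene stay as the last step left them, time stands still between calls to the robot, and variables do not carry over. Pictures are saved under pics/ and viewed, and the job is handed in when it is done.

Besides the shell and the picture viewer there is one more tool, called after "Request:" by a JSON object that holds its "op" and its "data", one argument or row to a line. apply_moves: Moves the arm, as the interface text tells. Its arguments: {"type":"object","properties":{"moves":{"type":"array","items":{"type":"object","properties":{"x":{"type":"number"},"y":{"type":"number"},"z":{"type":"number"},"rx":{"type":"number"},"ry":{"type":"number"},"rz":{"type":"number"},"gripper":{"type":"number"}}}},"force":{"type":"number"}},"required":["moves"]}

```bash
mkdir -p pics; ls; python3 - <<'E'
from station import bot, capture, camera_model
import cv2
print(bot.sense())
for n in ["scene","top"]:
    im=capture(n); cv2.imwrite(f"pics/{n}0.png",cv2.resize(im[:,:,::-1],(800,600),interpolation=cv2.INTER_CUBIC)); cv2.imwrite(f"pics/{n}0raw.png",im[:,:,::-1])
    print(n,camera_model(n))
print(bot.finger_overhang)
E
```

```text
pics
{'clock': 0.0, 'joint_pos': array([-1.25241470e+00,  3.53646271e-01,  1.63415489e+00, -1.75667117e-05,
        1.15519528e+00, -2.39064416e-03]), 'joint_velocities': array([ 0.00191247, -0.000585  , -0.00081169, -0.00352625,  0.00072316,
       -0.00132564]), 'joint_efforts': array([-1.99566195e-03, -5.93854094e+01, -3.34218621e+01,  6.96158269e-02,
        2.34874198e-02, -1.30758604e-04]), 'ee_pos': array([ 196.91391081, -592.66866858,  238.85596587]), 'orientation': array([-6.91888816e-04,  9.87164881e-01,  1.59702866e-01, -1.18368575e-04]), 'contact_force': array([-0.19248096,  0.0677836 , -0.97879707]), 'torque': array([-0.00700731, -0.02147151, -0.00789578]), 'width': 0.9988871689350582}
scene {'fx': 362.26931267217964, 'fy': 362.26931267217964, 'cx': 252.32355715990383, 'cy': 191.7451108997247, 'rvec': array([ 2.25253639,  0.96045116, -0.36586415]), 'tvec': array([-433.93557583, -198.73842768, 1101.99355734])}
top {'fx': 370.41702221227365, 'fy': 370.41702221227365, 'cx': 260.0893763082273, 'cy': 193.51867633819393, 'rvec': array([ 2.15835793, -2.1254837 ,  0.14183717]), 'tvec': array([ 24.34999874, 585.6656334 , 828.83926625])}
25.0
```

View pics/scene0.png

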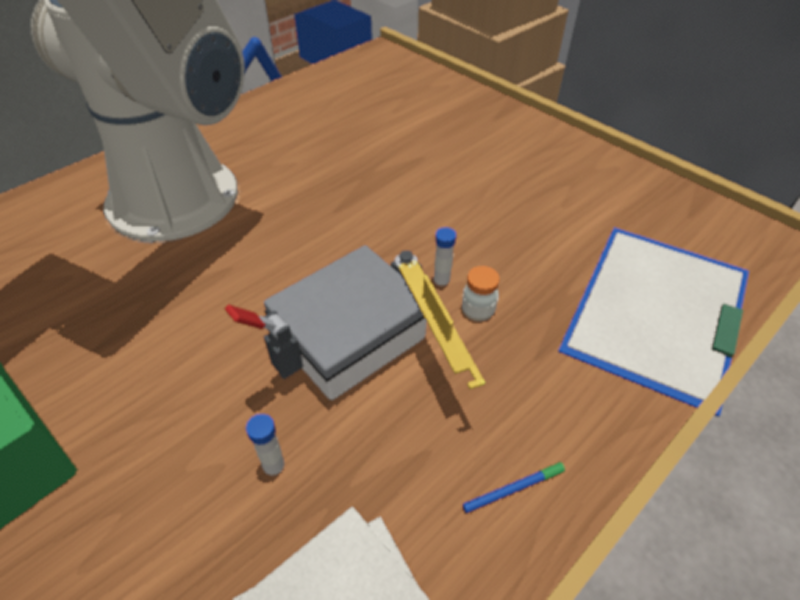

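View pics/top0.png

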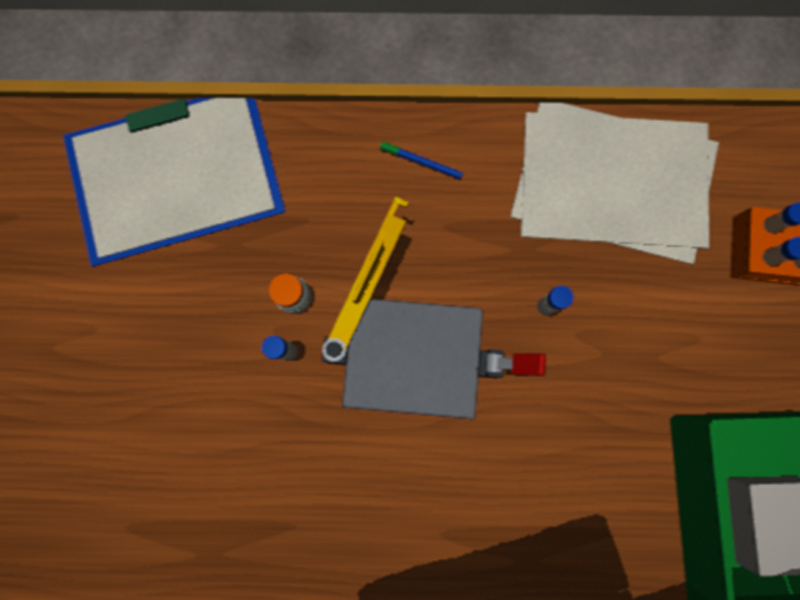

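The scene shows the case near the middle of the table. The strap points up-image in the top view, with its pivot at (334,349). The lever is at (530,364), the tubes are at (275,347) and (559,298), and the pot is at (287,291). I'll enlarge the crops next.

```bash
python3 - <<'E'
import cv2
a=cv2.imread("pics/top0raw.png")[120:275,165:375]; cv2.imwrite("pics/topc.png",cv2.resize(a,None,fx=3.8,fy=3.8,interpolation=cv2.INTER_CUBIC))
a=cv2.imread("pics/scene0raw.png")[140:310,135:325]; cv2.imwrite("pics/scenec.png",cv2.resize(a,None,fx=3.5,fy=3.5,interpolation=cv2.INTER_CUBIC))
E
```

```text
(no output)
```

View pics/topc.png

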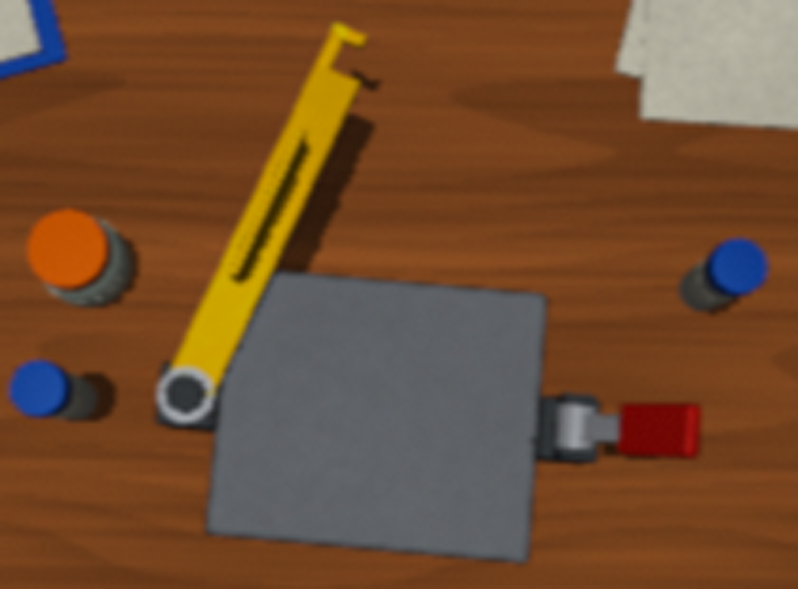

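View pics/scenec.png

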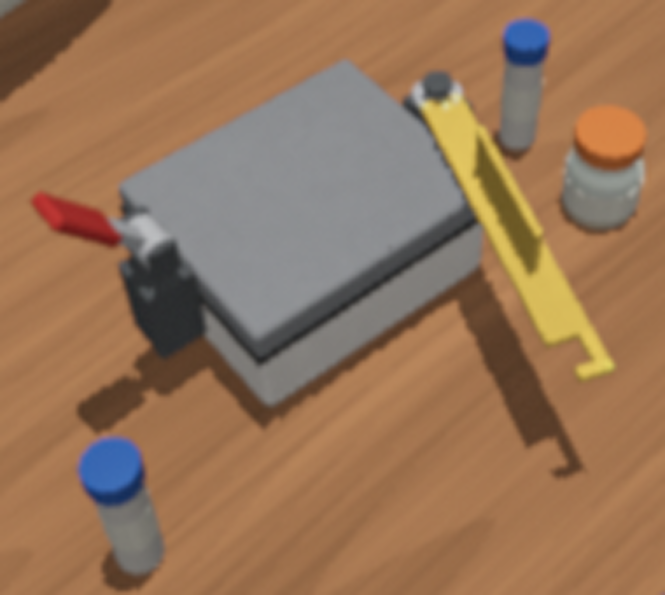

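```bash
cat > h.py <<'E'
import numpy as np, cv2
from station import camera_model
def unproj(name,uv,z):
    m=camera_model(name);R=cv2.Rodrigues(m["rvec"])[0];t=m["tvec"]
    d=R.T@np.array([(uv[0]-m["cx"])/m["fx"],(uv[1]-m["cy"])/m["fy"],1]); c=-R.T@t
    return c+d*(z-c[2])/d[2]
def proj(name,P):
    m=camera_model(name)
    p,_=cv2.projectPoints(np.array(P,float).reshape(-1,3),m["rvec"],m["tvec"],np.array([[m["fx"],0,m["cx"]],[0,m["fy"],m["cy"]],[0,0,1]]),None)
    return p[:,0]
def tri(uv1,uv2):
    P=[];
    for n in ("top","scene"):
        m=camera_model(n);K=np.array([[m["fx"],0,m["cx"]],[0,m["fy"],m["cy"]],[0,0,1]])
        P.append(K@np.c_[cv2.Rodrigues(m["rvec"])[0],m["tvec"]])
    X=cv2.triangulatePoints(P[0],P[1],np.array(uv1,float).reshape(2,1),np.array(uv2,float).reshape(2,1))
    return (X[:3]/X[3]).ravel()
tc=lambda u,v:((u+.5)/3.8-.5+165,(v+.5)/3.8-.5+120)
sc=lambda u,v:((u+.5)/3.5-.5+135,(v+.5)/3.5-.5+140)
E
python3 - <<'E'
from h import *
np.set_printoptions(precision=1,suppress=True)
for n,p,z in [("lid+x-y",(546,294),90),("lid-x-y",(526,560),90),("lid-x+y",(207,533),90),("pin",(184,394),112),("strapend near hook",(340,25),99),("hooktip",(365,40),99),("tubeA cap",(39,389),103),("tubeB",(737,267),103),("pot",(68,248),75)]:
    print(n,unproj("top",tc(*p),z))
print("scene")
for n,p,z in [("lid+x-y",(258,347),90),("lid-x-y",(120,188),90),("lid-x+y",(345,60),90),("pin",(437,86),112),("tubeA cap",(527,35),103),("tubeB",(112,466),103),("pot",(610,130),75),("hook end",(612,370),98)]:
    print(n,unproj("scene",sc(*p),z))
print("lever tip tri",tri(tc(692,430),sc(40,203)))
print("flange end tri far",tri(tc(305,140),sc(540,233)), tri(tc(238,278),sc(479,127)))
E
```

```text
lid+x-y [572.1 -74.2  90. ]
lid-x-y [419.6 -62.5  90. ]
lid-x+y [431.7 119.2  90. ]
pin [509.3 132.  112. ]
strapend near hook [730.2  48.6  99. ]
hooktip [721.2  33.6  99. ]
tubeA cap [511.4 216.1 103. ]
tubeB [ 587.6 -182.2  103. ]
pot [597.7 209.6  75. ]
scene
lid+x-y [580.  -76.2  90. ]
lid-x-y [425.8 -62.7  90. ]
lid-x+y [436.  118.8  90. ]
pin [514.7 130.5 112. ]
tubeA cap [515.2 217.7 103. ]
tubeB [ 592.8 -182.4  103. ]
pot [599.  212.1  75. ]
hook end [732.2  52.5  98. ]
lever tip tri [ 490.  -136.6  188.9]
flange end tri far [654.2  69.1 133.5] [574.1 103.3 136.2]
```

```bash
cat >> h.py <<'E'
from scipy.spatial.transform import Rotation as Ro
from station import bot
np.set_printoptions(precision=4,suppress=True)
def plan(targets):
    """targets: list of (x,y,z mm, yaw of tool y in world), tool pointing down"""
    s=bot.sense();q=s["orientation"];R=Ro.from_quat([q[1],q[2],q[3],q[0]])
    print("at",s["ee_pos"].round(1),"yaw_y",np.arctan2(*R.as_matrix()[[1,0],1]).round(3),"F",s["contact_force"].round(1),"t",s["clock"],"w",round(s["width"],3))
    for x,y,z,a in targets:
        ty=np.array([np.cos(a),np.sin(a),0]);tz=np.array([0,0,-1.]);T=Ro.from_matrix(np.c_[np.cross(ty,tz),ty,tz])
        print("shift",R.inv().apply(np.array([x,y,z])-s["ee_pos"])/1000,"rot",(R.inv()*T).as_rotvec())
P=np.array([512,131.])
def strap(phi,gap,r=120,z=137):
    u=np.array([np.cos(phi),-np.sin(phi)]);n=np.array([np.sin(phi),np.cos(phi)])
    c=P+r*u+(20.5+gap)*n
    return (c[0],c[1],z,np.pi/2-phi)
E
python3 - <<'E'
from h import *
plan([(400,-250,240,-0.05),strap(.354,25,z=240)])
E
```

```text
at [ 197.  -592.7  238.9] yaw_y -1.25 F [ 0.2 -0.6  0.8] t 0.1 w 0.999
shift [ 0.3008 -0.2612 -0.0007] rot [-0.0011 -0.0007 -1.2   ]
shift [ 0.6493 -0.548  -0.0004] rot [-0.0005 -0.0015 -2.4668]
```

Request:
{"op": "apply_moves", "data": {
  "moves": [
    {"x":0.036,"y":-0.03,"rz":-0.13,"gripper":0},
    {"x":0.072,"y":-0.06,"rz":-0.26,"gripper":0},
    {"x":0.108,"y":-0.091,"rz":-0.4,"gripper":0},
    {"x":0.144,"y":-0.121,"rz":-0.54,"gripper":0},
    {"x":0.18,"y":-0.152,"rz":-0.68,"gripper":0},
    {"x":0.216,"y":-0.182,"rz":-0.82,"gripper":0},
    {"x":0.252,"y":-0.213,"rz":-0.95,"gripper":0},
    {"x":0.288,"y":-0.243,"rz":-1.08,"gripper":0},
    {"x":0.324,"y":-0.274,"rz":-1.22,"gripper":0},
    {"x":0.36,"y":-0.304,"rz":-1.36,"gripper":0}
  ]
}}

```text
$.moves[0]: bad value
```

```bash
python3 - <<'E'
from h import *
plan([strap(.354,25,z=240)])
E
```

```text
at [ 197.  -592.7  238.9] yaw_y -1.25 F [ 0.2 -0.6  0.8] t 0.1 w 0.999
shift [ 0.6493 -0.548  -0.0004] rot [-0.0005 -0.0015 -2.4668]
```

The call was refused, so each row probably needs all seven keys.

Request:
{"op": "apply_moves", "data": {
  "moves": [
    {"x":0.036,"y":-0.03,"z":0,"rx":0,"ry":0,"rz":-0.13,"gripper":0},
    {"x":0.072,"y":-0.06,"z":0,"rx":0,"ry":0,"rz":-0.26,"gripper":0},
    {"x":0.108,"y":-0.091,"z":0,"rx":0,"ry":0,"rz":-0.4,"gripper":0},
    {"x":0.144,"y":-0.121,"z":0,"rx":0,"ry":0,"rz":-0.54,"gripper":0},
    {"x":0.18,"y":-0.152,"z":0,"rx":0,"ry":0,"rz":-0.68,"gripper":0},
    {"x":0.216,"y":-0.182,"z":0,"rx":0,"ry":0,"rz":-0.82,"gripper":0},
    {"x":0.252,"y":-0.213,"z":0,"rx":0,"ry":0,"rz":-0.95,"gripper":0},
    {"x":0.288,"y":-0.243,"z":0,"rx":0,"ry":0,"rz":-1.08,"gripper":0},
    {"x":0.324,"y":-0.274,"z":0,"rx":0,"ry":0,"rz":-1.22,"gripper":0},
    {"x":0.36,"y":-0.304,"z":0,"rx":0,"ry":0,"rz":-1.36,"gripper":0}
  ]
}}

```text
clock: 1.1
ee_pos: [443.2, -188.8, 239.3]
orientation: [-0.001, 0.665, 0.747, 0.0]
contact_force: [0.6, -0.6, 0.3]
width: 0.153
```

```bash
python3 - <<'E'
from h import *
plan([strap(.354,25,z=240)])
E
```

```text
at [ 443.2 -188.8  239.3] yaw_y 0.116 F [ 0.6 -0.6  0.3] t 1.1 w 0.153
shift [ 0.296   0.2329 -0.0004] rot [ 0.0004 -0.0012 -1.1012]
```

Request:
{"op": "apply_moves", "data": {
  "moves": [
    {"x":0.033,"y":0.026,"z":0,"rx":0,"ry":0,"rz":-0.12,"gripper":0},
    {"x":0.066,"y":0.052,"z":0,"rx":0,"ry":0,"rz":-0.24,"gripper":0},
    {"x":0.099,"y":0.078,"z":0,"rx":0,"ry":0,"rz":-0.36,"gripper":0},
    {"x":0.132,"y":0.104,"z":0,"rx":0,"ry":0,"rz":-0.49,"gripper":0},
    {"x":0.165,"y":0.13,"z":0,"rx":0,"ry":0,"rz":-0.62,"gripper":0},
    {"x":0.198,"y":0.156,"z":0,"rx":0,"ry":0,"rz":-0.74,"gripper":0},
    {"x":0.231,"y":0.182,"z":0,"rx":0,"ry":0,"rz":-0.86,"gripper":0},
    {"x":0.264,"y":0.208,"z":0,"rx":0,"ry":0,"rz":-0.98,"gripper":0},
    {"x":0.296,"y":0.233,"z":0,"rx":0,"ry":0,"rz":-1.1,"gripper":0},
    {"x":0.296,"y":0.233,"z":0,"rx":0,"ry":0,"rz":-1.1,"gripper":0}
  ]
}}

```text
clock: 2.1
ee_pos: [642.1, 136.0, 238.8]
orientation: [-0.0, 0.173, 0.985, 0.001]
contact_force: [-0.0, -0.4, 0.0]
width: 0.01
```

```bash
python3 - <<'E'
from h import *
from station import capture
plan([strap(.354,25)])
for n in ("top","wrist"):
    im=capture(n);cv2.imwrite(f"pics/{n}1.png",cv2.resize(im[:,:,::-1],(800,600),interpolation=cv2.INTER_CUBIC))
E
```

```text
at [642.1 136.  238.8] yaw_y 1.222 F [-0.  -0.4  0. ] t 2.1 w 0.01
shift [ 0.0003 -0.0046  0.1018] rot [ 0.0023 -0.0006  0.0054]
```

View pics/wrist1.png

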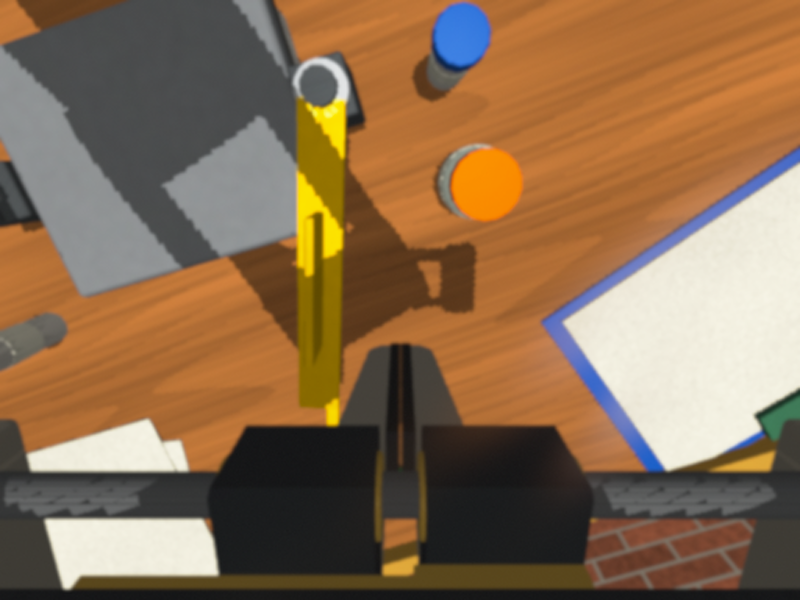

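View pics/top1.png

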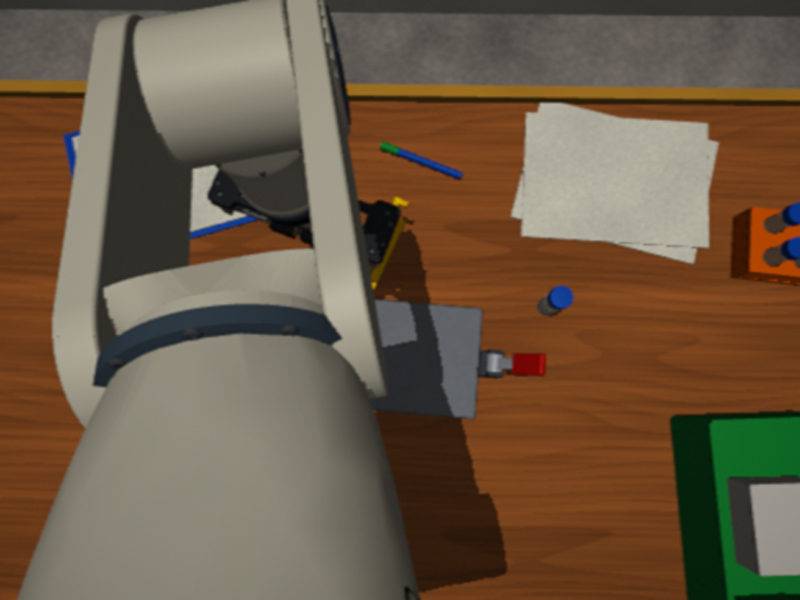

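The wrist view shows the strap vertical, with the pin at (320,83), and the closed fingers clear on its +y side. I'll check the pin position with this view.

```bash
cat >> h.py <<'E'
def wun(uv,z):
    s=bot.sense();q=s["orientation"];R=Ro.from_quat([q[1],q[2],q[3],q[0]]).as_matrix()
    m=camera_model("wrist");T=m["tool_from_camera"]
    d=R@T[:3,:3]@np.array([(uv[0]-m["cx"])/m["fx"],(uv[1]-m["cy"])/m["fy"],1]);c=R@T[:3,3]+s["ee_pos"]
    return c+d*(z-c[2])/d[2]
E
python3 - <<'E'
from h import *
w=lambda u,v:((u+.5)*.64-.5,(v+.5)*.64-.5)
print("pin",wun(w(320,85),112)); print("strap L/R end",wun(w(300,405),101),wun(w(341,403),101))
print("flange top near",wun(w(318,213),137),"far",wun(w(318,362),137))
print("tubeA",wun(w(461,34),103),"pot",wun(w(487,185),75))
print("lid corner",wun(w(85,296),90))
E
```

```text
pin [510.3324 133.4212 112.    ]
strap L/R end [694.3734  37.1814 101.    ] [702.9665  65.0436 101.    ]
flange top near [573.7139 109.7619 137.    ] far [655.0999  74.7976 137.    ]
tubeA [511.8282 216.4563 103.    ] pot [598.1139 210.3588  75.    ]
lid corner [571.815  -71.5351  90.    ]
```

Request:
{"op": "apply_moves", "data": {
  "moves": [
    {"x":0,"y":-0.004,"z":0.015,"rx":0,"ry":0,"rz":0,"gripper":0},
    {"x":0,"y":-0.004,"z":0.035,"rx":0,"ry":0,"rz":0,"gripper":0},
    {"x":0,"y":-0.004,"z":0.055,"rx":0,"ry":0,"rz":0,"gripper":0},
    {"x":0,"y":-0.004,"z":0.075,"rx":0,"ry":0,"rz":0,"gripper":0},
    {"x":0,"y":-0.004,"z":0.09,"rx":0,"ry":0,"rz":0,"gripper":0},
    {"x":0,"y":-0.004,"z":0.098,"rx":0,"ry":0,"rz":0,"gripper":0},
    {"x":0,"y":-0.004,"z":0.102,"rx":0,"ry":0,"rz":0,"gripper":0},
    {"x":0,"y":-0.004,"z":0.102,"rx":0,"ry":0,"rz":0,"gripper":0},
    {"x":0,"y":-0.004,"z":0.102,"rx":0,"ry":0,"rz":0,"gripper":0},
    {"x":0,"y":-0.004,"z":0.102,"rx":0,"ry":0,"rz":0,"gripper":0}
  ]
}}

```text
clock: 3.2
ee_pos: [639.0, 128.9, 137.6]
orientation: [-0.0, 0.176, 0.984, 0.0]
contact_force: [-0.0, -0.3, -1.0]
width: -0.001
```

```bash
sed -i 's/P=np.array(\[512,131.\])/P=np.array([511.5,131.8])/' h.py; python3 - <<'E'
from h import *
plan([strap(p,0) for p in (.37,.45,.55,.65,.75,.85,.95,1.05)])
E
```

```text
at [639.  128.9 137.6] yaw_y 1.216 F [-0.  -0.3 -1. ] t 3.2 w -0.001
shift [ 0.0002 -0.0229  0.0006] rot [ 0.0006 -0.0009  0.0152]
shift [-0.0009 -0.0326  0.0005] rot [ 0.0005 -0.0009  0.0952]
shift [-0.0012 -0.0448  0.0005] rot [ 0.0005 -0.0009  0.1952]
shift [-0.0003 -0.0569  0.0005] rot [ 0.0004 -0.0009  0.2952]
shift [ 0.0019 -0.0689  0.0005] rot [ 0.0004 -0.001   0.3952]
shift [ 0.0052 -0.0806  0.0005] rot [ 0.0003 -0.001   0.4952]
shift [ 0.0096 -0.0919  0.0005] rot [ 0.0003 -0.001   0.5952]
shift [ 0.0152 -0.1027  0.0005] rot [ 0.0002 -0.001   0.6952]
```

Request:
{"op": "apply_moves", "data": {
  "moves": [
    {"x":0,"y":-0.01,"z":0,"rx":0,"ry":0,"rz":0.01,"gripper":0},
    {"x":0,"y":-0.019,"z":0,"rx":0,"ry":0,"rz":0.015,"gripper":0},
    {"x":0,"y":-0.024,"z":0,"rx":0,"ry":0,"rz":0.025,"gripper":0},
    {"x":-0.001,"y":-0.032,"z":0,"rx":0,"ry":0,"rz":0.095,"gripper":0},
    {"x":-0.001,"y":-0.039,"z":0,"rx":0,"ry":0,"rz":0.145,"gripper":0},
    {"x":-0.001,"y":-0.045,"z":0,"rx":0,"ry":0,"rz":0.195,"gripper":0},
    {"x":0,"y":-0.051,"z":0,"rx":0,"ry":0,"rz":0.245,"gripper":0},
    {"x":0,"y":-0.057,"z":0,"rx":0,"ry":0,"rz":0.295,"gripper":0},
    {"x":0.001,"y":-0.063,"z":0,"rx":0,"ry":0,"rz":0.345,"gripper":0},
    {"x":0.002,"y":-0.069,"z":0,"rx":0,"ry":0,"rz":0.395,"gripper":0}
  ]
}}

```text
clock: 4.2
ee_pos: [612.9, 64.4, 137.7]
orientation: [-0.0, 0.368, 0.93, 0.0]
contact_force: [-0.2, 1.6, 0.9]
width: 0.003
```

```bash
python3 - <<'E'
from h import *
from station import capture
plan([strap(p,0) for p in (.8,.9,1.,1.1,1.2,1.3)])
for n in ("wrist",):
    im=capture(n);cv2.imwrite(f"pics/{n}2.png",cv2.resize(im[:,:,::-1],(800,600),interpolation=cv2.INTER_CUBIC))
E
```

```text
at [612.9  64.4 137.7] yaw_y 0.818 F [-0.2  1.6  0.9] t 4.2 w 0.003
shift [-0.0008 -0.0053  0.0007] rot [ 0.0005 -0.001   0.0471]
shift [-0.0016 -0.0175  0.0007] rot [ 0.0005 -0.001   0.1471]
shift [-0.0013 -0.0296  0.0007] rot [ 0.0004 -0.0011  0.2471]
shift [ 0.0003 -0.0417  0.0007] rot [ 0.0004 -0.0011  0.3471]
shift [ 0.003  -0.0535  0.0007] rot [ 0.0003 -0.0011  0.4471]
shift [ 0.0069 -0.0651  0.0007] rot [ 0.0003 -0.0011  0.5471]
```

View pics/wrist2.png

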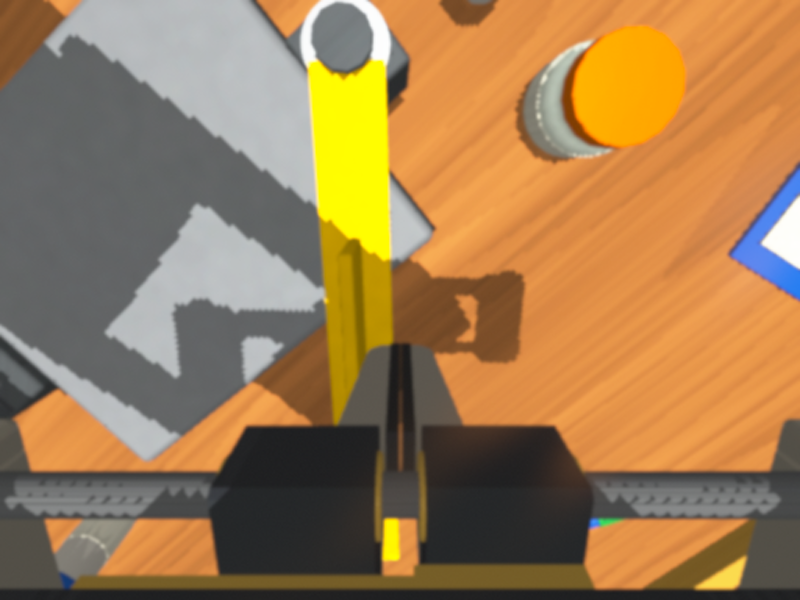

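The strap follows the finger and lies over the lid's near edge, and the case is steady. I'll continue.

Request:
{"op": "apply_moves", "data": {
  "moves": [
    {"x":-0.001,"y":-0.007,"z":0,"rx":0,"ry":0,"rz":0.06,"gripper":0},
    {"x":-0.001,"y":-0.014,"z":0,"rx":0,"ry":0,"rz":0.12,"gripper":0},
    {"x":-0.001,"y":-0.021,"z":0,"rx":0,"ry":0,"rz":0.18,"gripper":0},
    {"x":-0.001,"y":-0.028,"z":0,"rx":0,"ry":0,"rz":0.24,"gripper":0},
    {"x":-0.001,"y":-0.035,"z":0,"rx":0,"ry":0,"rz":0.295,"gripper":0},
    {"x":0,"y":-0.042,"z":0,"rx":0,"ry":0,"rz":0.35,"gripper":0},
    {"x":0.001,"y":-0.048,"z":0,"rx":0,"ry":0,"rz":0.4,"gripper":0},
    {"x":0.003,"y":-0.054,"z":0,"rx":0,"ry":0,"rz":0.45,"gripper":0},
    {"x":0.005,"y":-0.06,"z":0,"rx":0,"ry":0,"rz":0.5,"gripper":0},
    {"x":0.007,"y":-0.065,"z":0,"rx":0,"ry":0,"rz":0.55,"gripper":0}
  ]
}}

```text
clock: 5.25
ee_pos: [562.6, 20.7, 137.8]
orientation: [-0.0, 0.608, 0.794, 0.0]
contact_force: [1.1, 0.2, 0.2]
width: 0.007
```

```bash
python3 - <<'E'
from h import *
from station import capture
plan([strap(p,0) for p in (1.35,1.4,1.5,1.6,1.65,1.7)])
for n in ("wrist","top"):
    im=capture(n);cv2.imwrite(f"pics/{n}3.png",cv2.resize(im[:,:,::-1],(800,600),interpolation=cv2.INTER_CUBIC))
E
```

```text
at [562.6  20.7 137.8] yaw_y 0.263 F [1.1 0.2 0.2] t 5.25 w 0.007
shift [-0.0002 -0.0051  0.0008] rot [-0.0002 -0.0006  0.0424]
shift [-0.0008 -0.0111  0.0008] rot [-0.0002 -0.0006  0.0924]
shift [-0.0012 -0.0233  0.0008] rot [-0.0002 -0.0006  0.1924]
shift [-0.0003 -0.0354  0.0008] rot [-0.0003 -0.0006  0.2924]
shift [ 0.0006 -0.0415  0.0008] rot [-0.0003 -0.0006  0.3424]
shift [ 0.0018 -0.0474  0.0008] rot [-0.0003 -0.0006  0.3924]
```

View pics/wrist3.png

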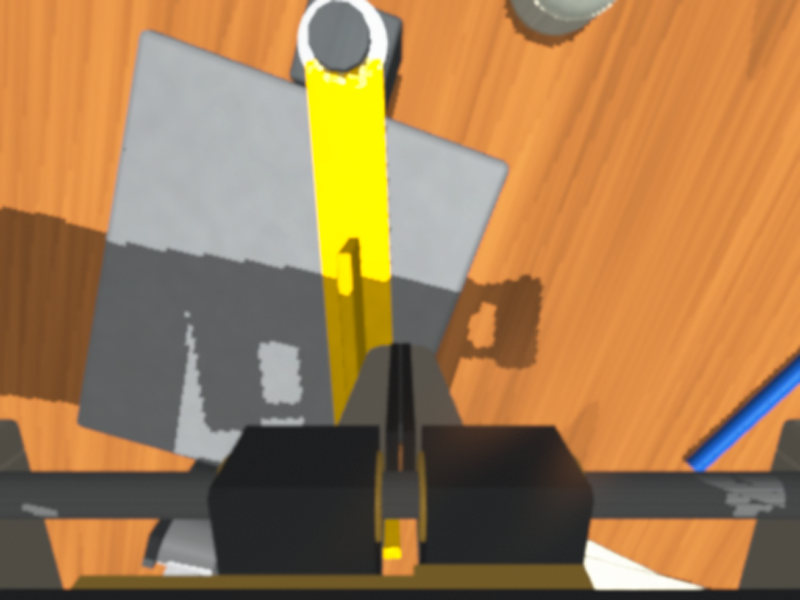

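View pics/top3.png

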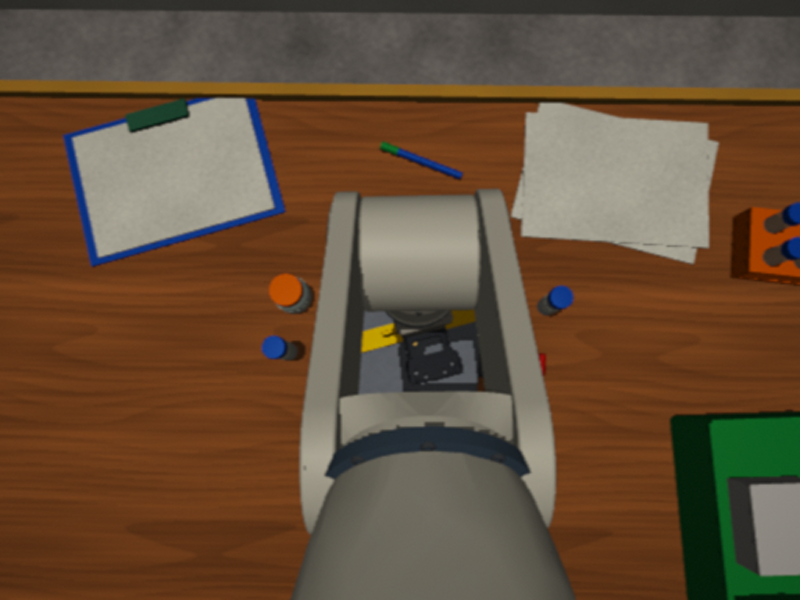

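Request:
{"op": "apply_moves", "data": {
  "moves": [
    {"x":0,"y":-0.006,"z":0,"rx":0,"ry":0,"rz":0.04,"gripper":0},
    {"x":-0.001,"y":-0.012,"z":0,"rx":0,"ry":0,"rz":0.09,"gripper":0},
    {"x":-0.001,"y":-0.018,"z":0,"rx":0,"ry":0,"rz":0.14,"gripper":0},
    {"x":-0.001,"y":-0.023,"z":0,"rx":0,"ry":0,"rz":0.19,"gripper":0},
    {"x":-0.001,"y":-0.028,"z":0,"rx":0,"ry":0,"rz":0.23,"gripper":0},
    {"x":0,"y":-0.032,"z":0,"rx":0,"ry":0,"rz":0.26,"gripper":0},
    {"x":0,"y":-0.035,"z":0,"rx":0,"ry":0,"rz":0.29,"gripper":0},
    {"x":0,"y":-0.038,"z":0,"rx":0,"ry":0,"rz":0.31,"gripper":0},
    {"x":0,"y":-0.04,"z":0,"rx":0,"ry":0,"rz":0.33,"gripper":0},
    {"x":0,"y":-0.04,"z":0,"rx":0,"ry":0,"rz":0.33,"gripper":0}
  ]
}}

```text
clock: 6.35
ee_pos: [523.4, 10.2, 137.8]
orientation: [-0.001, 0.73, 0.683, -0.0]
contact_force: [0.2, -0.6, -0.3]
width: 0.006
```

```bash
python3 - <<'E'
from h import *
from station import capture
plan([strap(p,0) for p in (1.65,1.7,1.75)])
for n in ("wrist",):
    im=capture(n);cv2.imwrite(f"pics/{n}4.png",cv2.resize(im[:,:,::-1],(800,600),interpolation=cv2.INTER_CUBIC))
E
```

```text
at [523.4  10.2 137.8] yaw_y -0.066 F [ 0.2 -0.6 -0.3] t 6.35 w 0.006
shift [ 0.0003 -0.0009  0.0008] rot [-0.0014 -0.0004  0.013 ]
shift [-0.0005 -0.007   0.0008] rot [-0.0014 -0.0004  0.063 ]
shift [-0.001  -0.013   0.0008] rot [-0.0014 -0.0004  0.113 ]
```

View pics/wrist4.png

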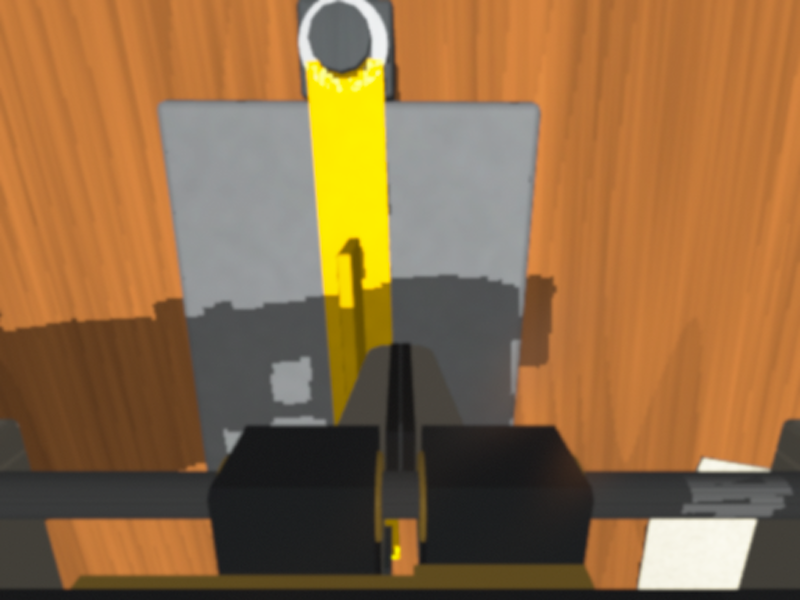

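The strap is almost along the case's centre line, with a small angle left. I'll push in 1 mm rows.

Request:
{"op": "apply_moves", "data": {
  "moves": [
    {"x":0,"y":-0.001,"z":0,"rx":0,"ry":0,"rz":0,"gripper":0},
    {"x":0,"y":-0.002,"z":0,"rx":0,"ry":0,"rz":0,"gripper":0},
    {"x":0,"y":-0.003,"z":0,"rx":0,"ry":0,"rz":0,"gripper":0},
    {"x":0,"y":-0.004,"z":0,"rx":0,"ry":0,"rz":0,"gripper":0},
    {"x":0,"y":-0.005,"z":0,"rx":0,"ry":0,"rz":0,"gripper":0},
    {"x":0,"y":-0.005,"z":0,"rx":0,"ry":0,"rz":0,"gripper":0},
    {"x":0,"y":-0.005,"z":0,"rx":0,"ry":0,"rz":0,"gripper":0},
    {"x":0,"y":-0.005,"z":0,"rx":0,"ry":0,"rz":0,"gripper":0},
    {"x":0,"y":-0.005,"z":0,"rx":0,"ry":0,"rz":0,"gripper":0},
    {"x":0,"y":-0.005,"z":0,"rx":0,"ry":0,"rz":0,"gripper":0}
  ]
}}

```text
clock: 7.4
ee_pos: [518.9, 10.6, 137.9]
orientation: [-0.0, 0.73, 0.684, -0.0]
contact_force: [4.5, -1.2, -2.1]
width: 0.007
```

Request:
{"op": "apply_moves", "data": {
  "moves": [
    {"x":0,"y":-0.0005,"z":0,"rx":0,"ry":0,"rz":0,"gripper":0},
    {"x":0,"y":-0.001,"z":0,"rx":0,"ry":0,"rz":0,"gripper":0},
    {"x":0,"y":-0.001,"z":0,"rx":0,"ry":0,"rz":0,"gripper":0},
    {"x":0,"y":-0.001,"z":0,"rx":0,"ry":0,"rz":0,"gripper":0},
    {"x":0,"y":-0.001,"z":0,"rx":0,"ry":0,"rz":0,"gripper":0},
    {"x":0,"y":-0.001,"z":0,"rx":0,"ry":0,"rz":0,"gripper":0},
    {"x":0,"y":-0.001,"z":0,"rx":0,"ry":0,"rz":0,"gripper":0},
    {"x":0,"y":-0.001,"z":0,"rx":0,"ry":0,"rz":0,"gripper":0},
    {"x":0,"y":-0.001,"z":0,"rx":0,"ry":0,"rz":0,"gripper":0},
    {"x":0,"y":-0.001,"z":0,"rx":0,"ry":0,"rz":0,"gripper":0}
  ]
}}

```text
clock: 8.4
ee_pos: [518.9, 10.6, 138.0]
orientation: [0.0, 0.73, 0.684, 0.001]
contact_force: [6.9, -2.2, -4.2]
width: 0.005
```

```bash
python3 - <<'E'
from h import *
from station import capture
plan([])
for n in ("wrist",):
    im=capture(n);cv2.imwrite(f"pics/{n}5.png",cv2.resize(im[:,:,::-1],(800,600),interpolation=cv2.INTER_CUBIC))
E
```

```text
at [518.9  10.6 138. ] yaw_y -0.065 F [ 6.9 -2.2 -4.2] t 8.4 w 0.005
```

View pics/wrist5.png

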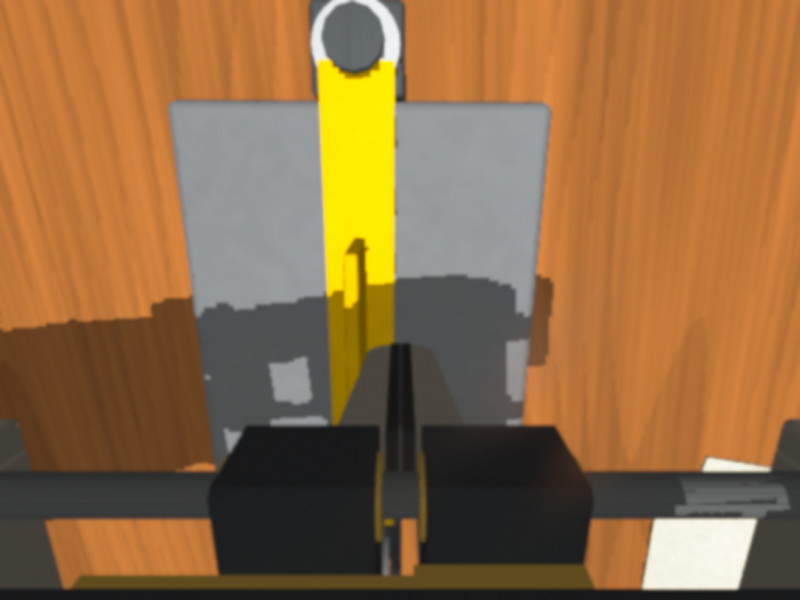

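The strap is at its stop: the TCP did not move while the force rose to 7 N, and the strap lies along the lid's centre line. Next I back off, go up, and move to above the inner side of the lever.

```bash
cat >> h.py <<'E'
yh=np.array([np.sin(.066),np.cos(.066)])
def lev(th,s=60,gap=0,half=10):
    # th from vertical; gap away from lever along its normal
    yc=-110-s*np.sin(th)+(5+gap)*np.cos(th); z=118+s*np.cos(th)+(5+gap)*np.sin(th)
    c=P+(yc+half-110)*yh
    return (c[0],c[1],z+25,-.066)
E
python3 - <<'E'
from h import *
s=lev(.45,gap=18); print(s, lev(.45))
plan([s])
E
```

```text
(np.float64(497.2947334532907), np.float64(-83.11870465747634), np.float64(207.0310334257189), -0.066) (np.float64(496.2257787513848), np.float64(-99.29146418407294), np.float64(199.20165381171674), -0.066)
at [518.9  10.5 138. ] yaw_y -0.065 F [ 7.3 -2.5 -4.3] t 8.45 w 0.004
shift [-0.0948 -0.0153 -0.0691] rot [ 0.0014 -0.0004  0.0007]
```

Request:
{"op": "apply_moves", "data": {
  "moves": [
    {"x":0,"y":0.01,"z":0,"rx":0,"ry":0,"rz":0,"gripper":0},
    {"x":0,"y":0.025,"z":0,"rx":0,"ry":0,"rz":0,"gripper":0},
    {"x":0,"y":0.025,"z":-0.02,"rx":0,"ry":0,"rz":0,"gripper":0},
    {"x":0,"y":0.025,"z":-0.05,"rx":0,"ry":0,"rz":0,"gripper":0},
    {"x":0,"y":0.025,"z":-0.08,"rx":0,"ry":0,"rz":0,"gripper":0},
    {"x":0,"y":0.02,"z":-0.1,"rx":0,"ry":0,"rz":0,"gripper":0},
    {"x":0,"y":0.01,"z":-0.11,"rx":0,"ry":0,"rz":0,"gripper":0},
    {"x":0,"y":0,"z":-0.12,"rx":0,"ry":0,"rz":0,"gripper":0},
    {"x":0,"y":0,"z":-0.12,"rx":0,"ry":0,"rz":0,"gripper":0},
    {"x":0,"y":0,"z":-0.12,"rx":0,"ry":0,"rz":0,"gripper":0}
  ]
}}

```text
clock: 9.45
ee_pos: [518.1, 10.6, 257.4]
orientation: [0.0, 0.73, 0.684, 0.0]
contact_force: [-0.0, 0.2, -0.6]
width: 0.003
```

```bash
python3 - <<'E'
from h import *
from station import capture
plan([lev(.45,gap=18),lev(.45)])
for n in ("wrist","scene"):
    im=capture(n);cv2.imwrite(f"pics/{n}6.png",cv2.resize(im[:,:,::-1],(800,600),interpolation=cv2.INTER_CUBIC))
E
```

```text
at [518.1  10.6 257.4] yaw_y -0.065 F [-0.   0.2 -0.6] t 9.45 w 0.003
shift [-0.0949 -0.0147  0.0504] rot [ 0.0006 -0.0005  0.0008]
shift [-0.1111 -0.0147  0.0582] rot [ 0.0006 -0.0005  0.0008]
```

View pics/wrist6.png

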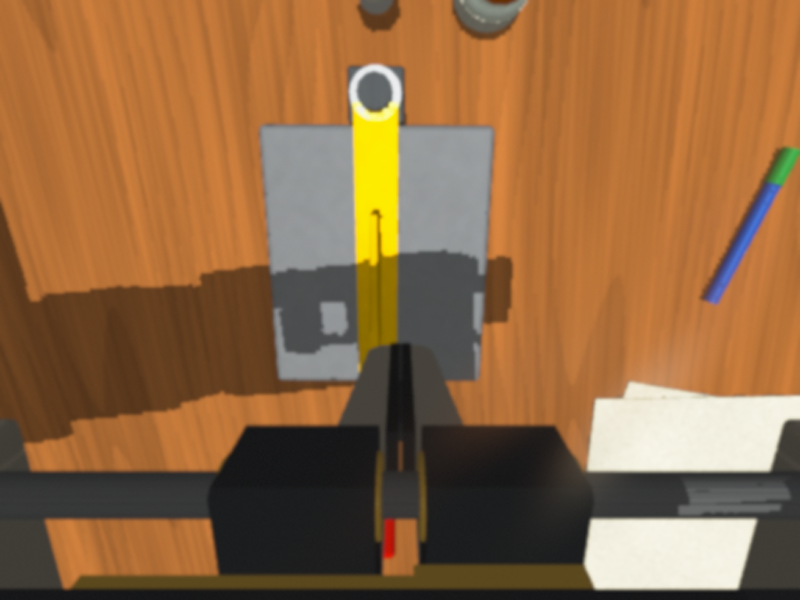

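View pics/scene6.png

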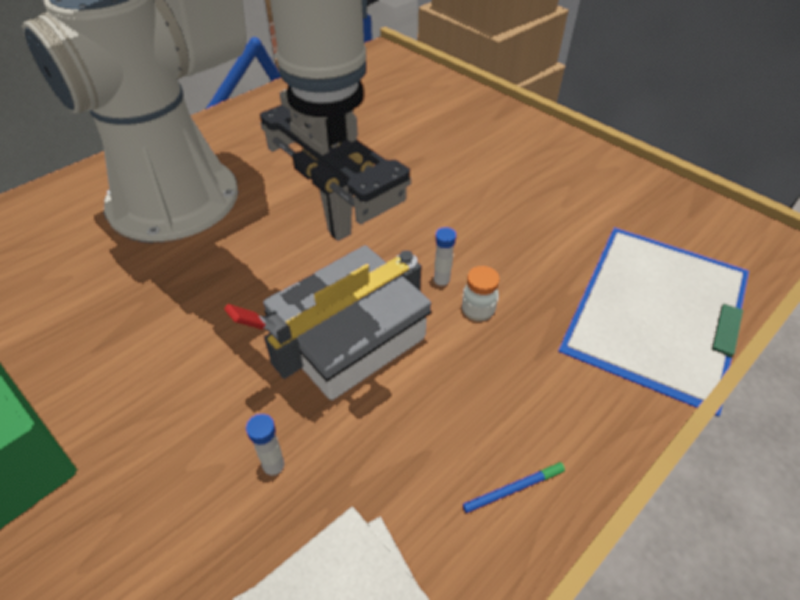

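The strap lies across the lid with its hook at the stud, and the tubes and pot are unmoved. Next I go to the inner side of the lever.

Request:
{"op": "apply_moves", "data": {
  "moves": [
    {"x":-0.025,"y":-0.004,"z":0,"rx":0,"ry":0,"rz":0,"gripper":0},
    {"x":-0.055,"y":-0.009,"z":0,"rx":0,"ry":0,"rz":0,"gripper":0},
    {"x":-0.08,"y":-0.013,"z":0,"rx":0,"ry":0,"rz":0,"gripper":0},
    {"x":-0.09,"y":-0.015,"z":0.01,"rx":0,"ry":0,"rz":0,"gripper":0},
    {"x":-0.09,"y":-0.015,"z":0.03,"rx":0,"ry":0,"rz":0,"gripper":0},
    {"x":-0.09,"y":-0.015,"z":0.05,"rx":0,"ry":0,"rz":0,"gripper":0},
    {"x":-0.09,"y":-0.015,"z":0.058,"rx":0,"ry":0,"rz":0,"gripper":0},
    {"x":-0.09,"y":-0.015,"z":0.058,"rx":0,"ry":0,"rz":0,"gripper":0},
    {"x":-0.09,"y":-0.015,"z":0.058,"rx":0,"ry":0,"rz":0,"gripper":0},
    {"x":-0.09,"y":-0.015,"z":0.058,"rx":0,"ry":0,"rz":0,"gripper":0}
  ]
}}

```text
clock: 10.55
ee_pos: [498.1, -78.2, 199.8]
orientation: [0.0, 0.73, 0.684, 0.001]
contact_force: [0.9, -0.6, 0.6]
width: 0.007
```

```bash
python3 - <<'E'
from h import *
from station import capture
plan([lev(t) for t in np.arange(.45,1.6,.1)])
for n in ("scene",):
    im=capture(n);cv2.imwrite(f"pics/{n}7.png",cv2.resize(im[100:300,80:330,::-1],(750,600),interpolation=cv2.INTER_CUBIC))
E
```

```text
at [498.1 -78.2 199.8] yaw_y -0.065 F [ 0.9 -0.6  0.6] t 10.55 w 0.007
shift [-0.0212 -0.0005  0.0006] rot [ 0.0012 -0.0003  0.001 ]
shift [-0.0267 -0.0006  0.0031] rot [ 0.0012 -0.0003  0.001 ]
shift [-0.0319 -0.0006  0.006 ] rot [ 0.0012 -0.0003  0.001 ]
shift [-0.0369 -0.0006  0.0095] rot [ 0.0012 -0.0003  0.001 ]
shift [-0.0414 -0.0006  0.0135] rot [ 0.0012 -0.0003  0.001 ]
shift [-0.0455 -0.0006  0.0178] rot [ 0.0012 -0.0003  0.001 ]
shift [-0.0492 -0.0006  0.0226] rot [ 0.0012 -0.0003  0.001 ]
shift [-0.0523 -0.0006  0.0277] rot [ 0.0012 -0.0003  0.001 ]
shift [-0.055  -0.0006  0.0331] rot [ 0.0012 -0.0003  0.001 ]
shift [-0.0571 -0.0006  0.0388] rot [ 0.0012 -0.0003  0.001 ]
shift [-0.0586 -0.0006  0.0446] rot [ 0.0012 -0.0003  0.001 ]
shift [-0.0595 -0.0006  0.0506] rot [ 0.0012 -0.0003  0.001 ]
```

View pics/scene7.png

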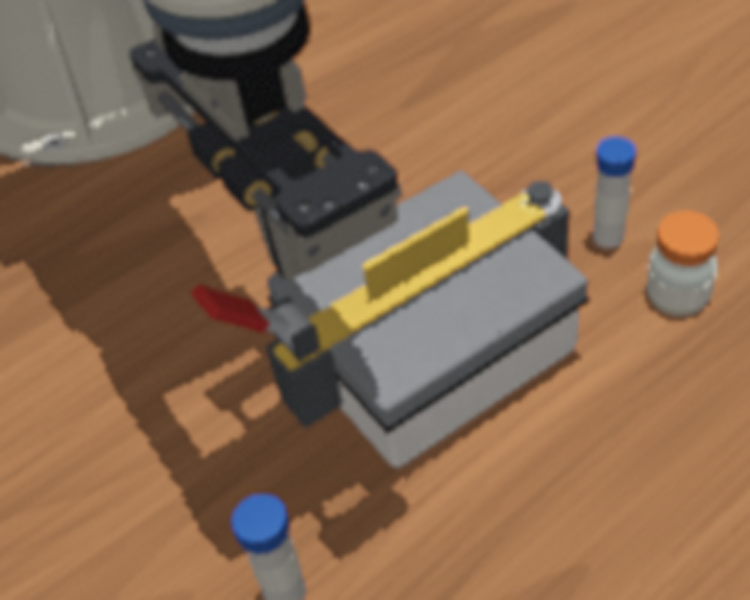

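```bash
python3 - <<'E'
from h import *
h=P-220*yh
def s7(p): 
    q=proj("scene",p); return ((q-[80,100]+.5)*3-.5).round(0)
print("tip corners",s7([[498,-78,175],[480,-78,175],[516,-78,175],[498,-88,175]]))
print("hinge",s7([[h[0],h[1],118]]))
for th in (.3,.45,.6,.8,1.0): 
    e=h-85*np.sin(th)*yh; print(th,s7([[e[0],e[1],118+85*np.cos(th)]]))
E
```

```text
tip corners [[291. 267.]
 [274. 252.]
 [308. 282.]
 [278. 275.]]
hinge [[291. 330.]]
0.3 [[235. 267.]]
0.45 [[220. 282.]]
0.6 [[206. 297.]]
0.8 [[191. 319.]]
1.0 [[180. 341.]]
```

The fingertip shows at about (291,268) in the crop, as predicted, and the lever end at (200,297), so the lever is about 0.6 rad from upright. I'll push along the arc.

Request:
{"op": "apply_moves", "data": {
  "moves": [
    {"x":-0.01,"y":0,"z":0,"rx":0,"ry":0,"rz":0,"gripper":0},
    {"x":-0.02,"y":0,"z":0,"rx":0,"ry":0,"rz":0,"gripper":0},
    {"x":-0.027,"y":0,"z":0.001,"rx":0,"ry":0,"rz":0,"gripper":0},
    {"x":-0.033,"y":0,"z":0.003,"rx":0,"ry":0,"rz":0,"gripper":0},
    {"x":-0.038,"y":0,"z":0.006,"rx":0,"ry":0,"rz":0,"gripper":0},
    {"x":-0.043,"y":0,"z":0.009,"rx":0,"ry":0,"rz":0,"gripper":0},
    {"x":-0.048,"y":0,"z":0.013,"rx":0,"ry":0,"rz":0,"gripper":0},
    {"x":-0.052,"y":0,"z":0.017,"rx":0,"ry":0,"rz":0,"gripper":0},
    {"x":-0.056,"y":0,"z":0.021,"rx":0,"ry":0,"rz":0,"gripper":0},
    {"x":-0.059,"y":0,"z":0.025,"rx":0,"ry":0,"rz":0,"gripper":0}
  ]
}}

```text
clock: 11.6
ee_pos: [494.3, -137.4, 174.5]
orientation: [0.0, 0.73, 0.684, 0.001]
contact_force: [-0.6, 2.5, 0.7]
width: 0.005
```

```bash
python3 - <<'E'
from h import *
from station import capture
plan([lev(t,s=70) for t in np.arange(1.05,1.6,.1)])
for n in ("scene",):
    im=capture(n);cv2.imwrite(f"pics/{n}8.png",cv2.resize(im[100:300,80:330,::-1],(750,600),interpolation=cv2.INTER_CUBIC))
E
```

```text
at [ 494.3 -137.4  174.5] yaw_y -0.065 F [-0.6  2.5  0.7] t 11.6 w 0.005
shift [ 0.0015 -0.0006 -0.0077] rot [ 0.0013 -0.0003  0.0009]
shift [-0.0021 -0.0006 -0.0017] rot [ 0.0013 -0.0003  0.0009]
shift [-0.0051 -0.0006  0.0047] rot [ 0.0013 -0.0003  0.0009]
shift [-0.0075 -0.0006  0.0113] rot [ 0.0013 -0.0003  0.0009]
shift [-0.0092 -0.0006  0.0181] rot [ 0.0013 -0.0003  0.0009]
shift [-0.0102 -0.0006  0.025 ] rot [ 0.0013 -0.0003  0.0009]
```

View pics/scene8.png

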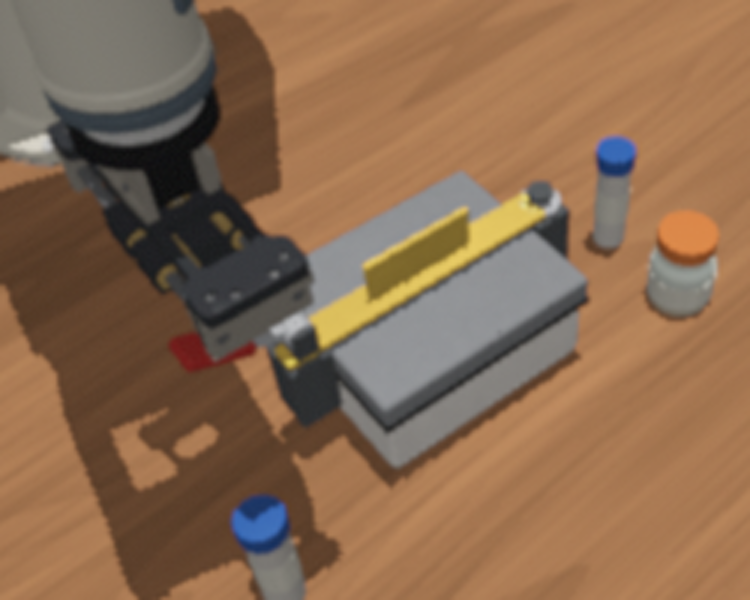

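The lever is now about 1.2 rad from upright and following the finger. I'll press on down to level.

Request:
{"op": "apply_moves", "data": {
  "moves": [
    {"x":-0.003,"y":0,"z":0.003,"rx":0,"ry":0,"rz":0,"gripper":0},
    {"x":-0.005,"y":0,"z":0.006,"rx":0,"ry":0,"rz":0,"gripper":0},
    {"x":-0.007,"y":0,"z":0.01,"rx":0,"ry":0,"rz":0,"gripper":0},
    {"x":-0.008,"y":0,"z":0.013,"rx":0,"ry":0,"rz":0,"gripper":0},
    {"x":-0.009,"y":0,"z":0.016,"rx":0,"ry":0,"rz":0,"gripper":0},
    {"x":-0.01,"y":0,"z":0.019,"rx":0,"ry":0,"rz":0,"gripper":0},
    {"x":-0.01,"y":0,"z":0.021,"rx":0,"ry":0,"rz":0,"gripper":0},
    {"x":-0.01,"y":0,"z":0.023,"rx":0,"ry":0,"rz":0,"gripper":0},
    {"x":-0.01,"y":0,"z":0.024,"rx":0,"ry":0,"rz":0,"gripper":0},
    {"x":-0.01,"y":0,"z":0.024,"rx":0,"ry":0,"rz":0,"gripper":0}
  ]
}}

```text
clock: 12.65
ee_pos: [493.4, -147.7, 149.8]
orientation: [0.0, 0.73, 0.684, 0.0]
contact_force: [-0.1, -0.1, 0.2]
width: 0.003
```

Request:
{"op": "apply_moves", "data": {
  "moves": [
    {"x":0,"y":0,"z":0.0005,"rx":0,"ry":0,"rz":0,"gripper":0},
    {"x":0,"y":0,"z":0.001,"rx":0,"ry":0,"rz":0,"gripper":0},
    {"x":0,"y":0,"z":0.0015,"rx":0,"ry":0,"rz":0,"gripper":0},
    {"x":0,"y":0,"z":0.002,"rx":0,"ry":0,"rz":0,"gripper":0},
    {"x":0,"y":0,"z":0.0025,"rx":0,"ry":0,"rz":0,"gripper":0},
    {"x":0,"y":0,"z":0.0025,"rx":0,"ry":0,"rz":0,"gripper":0},
    {"x":0,"y":0,"z":0.0025,"rx":0,"ry":0,"rz":0,"gripper":0},
    {"x":0,"y":0,"z":0.0025,"rx":0,"ry":0,"rz":0,"gripper":0},
    {"x":0,"y":0,"z":0.0025,"rx":0,"ry":0,"rz":0,"gripper":0},
    {"x":0,"y":0,"z":0.0025,"rx":0,"ry":0,"rz":0,"gripper":0}
  ]
}}

```text
clock: 13.65
ee_pos: [493.5, -147.8, 148.1]
orientation: [0.0, 0.73, 0.684, 0.0]
contact_force: [-2.9, 0.0, 11.0]
width: 0.004
```

```bash
python3 - <<'E'
from h import *
from station import capture
plan([])
im=capture("scene");cv2.imwrite(f"pics/scene9.png",cv2.resize(im[160:260,100:225,::-1],(750,600),interpolation=cv2.INTER_CUBIC))
E
```

```text
at [ 493.5 -147.8  148.1] yaw_y -0.065 F [-2.9  0.  11. ] t 13.65 w 0.004
```

View pics/scene9.png

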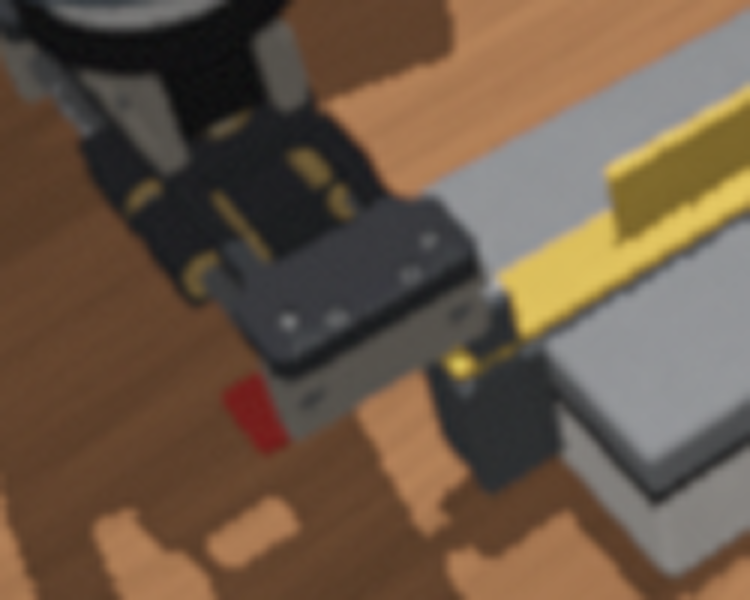

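Request:
{"op": "apply_moves", "data": {
  "moves": [
    {"x":0,"y":0,"z":0.0005,"rx":0,"ry":0,"rz":0,"gripper":0},
    {"x":0,"y":0,"z":0.001,"rx":0,"ry":0,"rz":0,"gripper":0},
    {"x":0,"y":0,"z":0.001,"rx":0,"ry":0,"rz":0,"gripper":0},
    {"x":0,"y":0,"z":0.001,"rx":0,"ry":0,"rz":0,"gripper":0},
    {"x":0,"y":0,"z":0.001,"rx":0,"ry":0,"rz":0,"gripper":0},
    {"x":0,"y":0,"z":0.001,"rx":0,"ry":0,"rz":0,"gripper":0},
    {"x":0,"y":0,"z":0.001,"rx":0,"ry":0,"rz":0,"gripper":0},
    {"x":0,"y":0,"z":0.001,"rx":0,"ry":0,"rz":0,"gripper":0},
    {"x":0,"y":0,"z":0.001,"rx":0,"ry":0,"rz":0,"gripper":0},
    {"x":0,"y":0,"z":0.001,"rx":0,"ry":0,"rz":0,"gripper":0}
  ]
}}

```text
clock: 14.7
ee_pos: [493.5, -147.8, 148.1]
orientation: [0.001, 0.73, 0.684, 0.0]
contact_force: [-3.8, -0.3, 13.5]
width: 0.006
```

The lever is at its stop: z did not move while the force rose. I'll retreat up and to the robot's right, clear of the cameras.

Request:
{"op": "apply_moves", "data": {
  "moves": [
    {"x":0,"y":0,"z":-0.01,"rx":0,"ry":0,"rz":0,"gripper":0},
    {"x":0,"y":0,"z":-0.04,"rx":0,"ry":0,"rz":0,"gripper":0},
    {"x":0,"y":0,"z":-0.08,"rx":0,"ry":0,"rz":0,"gripper":0},
    {"x":-0.02,"y":0,"z":-0.11,"rx":0,"ry":0,"rz":0,"gripper":0},
    {"x":-0.06,"y":0,"z":-0.12,"rx":0,"ry":0,"rz":0,"gripper":0},
    {"x":-0.1,"y":-0.01,"z":-0.12,"rx":0,"ry":0,"rz":0,"gripper":0},
    {"x":-0.14,"y":-0.03,"z":-0.12,"rx":0,"ry":0,"rz":0,"gripper":0},
    {"x":-0.18,"y":-0.05,"z":-0.12,"rx":0,"ry":0,"rz":0,"gripper":0},
    {"x":-0.22,"y":-0.07,"z":-0.12,"rx":0,"ry":0,"rz":0,"gripper":0},
    {"x":-0.26,"y":-0.09,"z":-0.12,"rx":0,"ry":0,"rz":0,"gripper":0}
  ]
}}

```text
clock: 15.7
ee_pos: [385.6, -402.6, 268.4]
orientation: [0.001, 0.73, 0.684, 0.0]
contact_force: [0.8, -0.6, -0.2]
width: 0.003
```

```bash
python3 - <<'E'
from h import *
from station import capture
plan([])
im=capture("scene");cv2.imwrite("pics/sceneA.png",cv2.resize(im[140:310,135:325,::-1],None,fx=3.5,fy=3.5,interpolation=cv2.INTER_CUBIC))
im=capture("top");cv2.imwrite("pics/topA.png",cv2.resize(im[120:275,165:375,::-1],None,fx=3.8,fy=3.8,interpolation=cv2.INTER_CUBIC))
E
```

```text
at [ 385.6 -402.6  268.4] yaw_y -0.065 F [ 0.8 -0.6 -0.2] t 15.7 w 0.003
```

View pics/topA.png

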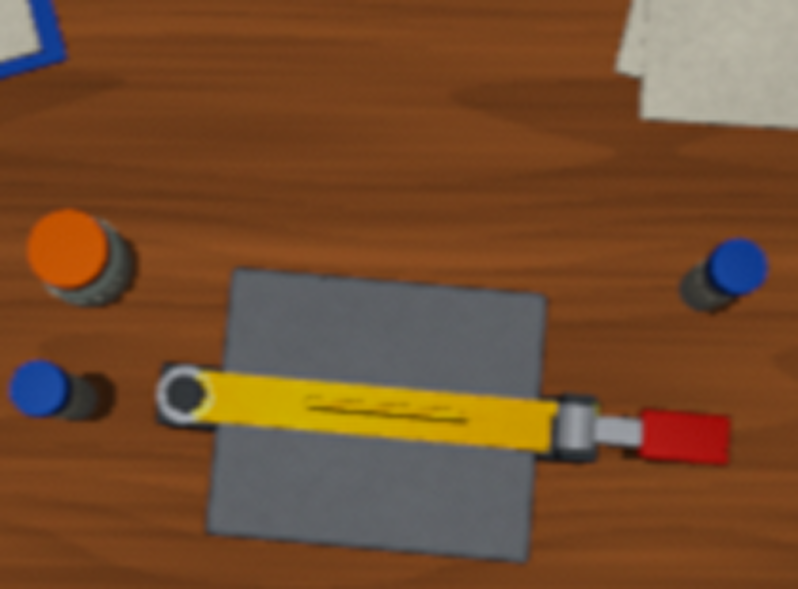

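View pics/sceneA.png

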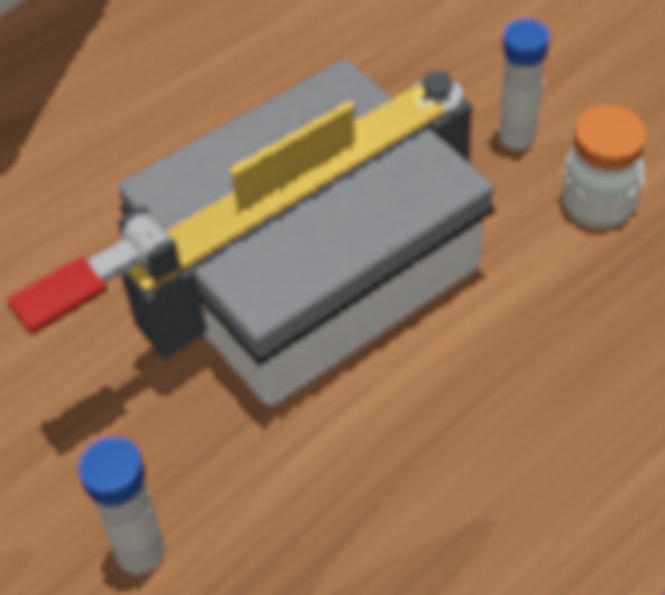

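The strap lies along the centre line with its hook at the stud, and the lever is level with its end at (728,440). The lid corners (546,294), (526,560) and (207,533), the tubes and the pot are exactly where they started. I'll hand in now.

```bash
python3 -c "
from station import workorder
print(workorder.finish_job())"
```

```text
the job is handed in; nothing more can be done
None
```

The case is latched and the job is handed in, at about 16 s on the robot's clock.

- **Strap:** I pushed it round over the lid with the back of the closed fingers. At the stop, a further 1 mm command moved nothing and the contact force rose to about 8 N.
- **Lever:** I then pushed the red cam lever down along its arc. The fingertip stopped at about 123 mm, the height expected for a level lever. A further 1 mm command moved nothing, and the force rose to about 14 N.
- **Last pictures:** With the arm clear and reading no contact, the strap lies straight across the lid with its hook at the stud, and the lever is level in line with it. To pixel accuracy, the lid corners, both tubes and the pot are where they were in the first pictures.

**Disagreements:** The top and scene cameras differed by up to about 8 mm in x on the lid corners, so I averaged them and worked by contact. At the start the lever looked about 0.6 rad from upright, against the stated 0.45. The first move call was refused because its rows left out some keys; nothing moved, and I resent it with all of them.

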